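# Snap the shoe-care tub shut and put it away in its tray

### The job

Put the lid on the open blue shoe-care tub and press it down until the clips at both ends snap over it. Then pick the closed tub up by the lid's handle, lower it into the shallow wooden tray so that it stands flat on the tray's floor, and only then let go. Leave the other things on the console where they are.

Things in the scene. Friction and masses are not known exactly. Their poses are not given: they have to be found in the camera images.
- tub: Open blue plastic tub, loose, 0.32 kg, 140 (its x) x 100 (its y) x 60 mm high, walls 4 mm, mouth 132 x 92 mm. Holds a polish tin and a brush, fixed inside, below 36 mm. Origin: centre of the underside, z up. A dark sprung clip stands at the middle of each short end (+x and -x), out to 82 mm from the centre.
- clip_a_top (a point): Top outer edge of the clip (40 mm wide) at the tub's +x end, 83 mm above the tub's underside. Its nose juts inward to 70 mm from the tub's centre, nose underside 65 mm above the tub's underside; above the nose a ramp slopes up and outward. Pushed down, the lid's flange spreads both clips 4 mm (about 10 N in all), then they spring back over it and hold it, also when the tub hangs from the lid.
- clip_b_top (a point): The same on the clip at the tub's -x end.
- lid: Off-white lid, loose, 0.11 kg, lies handle up. Flange 148 (x) x 108 (y) mm, 12 to 16 mm above the origin; below it a lip, 129 x 89 mm at the flange and 10 mm less at its foot, centres it in the tub's mouth (1.5 mm play). Origin: centre of the lip's underside, z up. Fits either way round. Laid on the tub it rests on the clips' ramps, origin 62 mm above the tub's underside; fully home on the rim: 48 mm.
- lid_handle (a point): Centre of the lid's orange bridge handle, 45 mm above the lid's origin: a bar 94 mm long (lid's x), 16 mm wide (y), 18 mm high, with 20 mm of free space between it and the flange. Axes as the lid's.
- lid_end_a (a point): Top edge of the lid's flange at the middle of its +x end: 74 mm from the lid's centre, 16 mm above the lid's origin; fully home it is 64 mm above the tub's underside.
- lid_end_b (a point): The same at the lid's -x end.
- clip_a (a joint): Slide (m) of the clip at the tub's +x end: 0 at rest, grows as it is pushed outward, at most 0.009; back near 0 once it has snapped over the flange.
- clip_b (a joint): The same for the clip at the tub's -x end.
- tray: Shallow light-wood tray with a cork floor, fixed to the console. Outside 182 (x) x 142 (y) x 25 mm, walls 6 mm, so inside 170 x 130 mm; the floor's top is 6 mm above the origin (centre of the underside). The tub fits in only with its long side along the tray's long side, either way round, with 15 mm to spare on each side; its clips stay above the tray's walls.
- key_fob: silver car key fob, 74 x 36 x 14 mm, between two of the task's things. A bystander: leave it where it is. Origin: centre of the underside.
- earbud_case: green plastic earbud case, 62 x 46 x 26 mm, between two of the task's things. A bystander: leave it where it is. Origin: centre of the underside.
- shoehorn: steel shoehorn lying flat, 180 x 40 x 8 mm, behind the task's things. A bystander: leave it where it is. Origin: centre of the underside.
- glasses_case: dark red spectacle case, 160 x 62 x 40 mm, at the left end. A bystander: leave it where it is. Origin: centre of the underside.
There are look-alikes about, which are no part of the job. What is shaped like the lid but green or pink is not meant.

How it is judged:
By the outcome, as a careful person would: the job done as asked, in the order asked, and still so for the second after the job is handed in, with the robot touching nothing.
It also fails if it takes over 56 s, if anything falls off the work surface, if the arm or the gripper's body presses on something with over 40 N, if the wrist force passes 120 N, or if a joint passes its speed limit or range.

### The arm

A 7-joint arm with a two-finger parallel gripper is mounted at the origin on the work surface. World frame = base frame: x ahead of the robot, y to its left, z up, the work surface at z = 0. Lengths are in mm, angles in rad, forces in N, time in s.
With the tool pointing down it reaches from about 400 to 875 mm from the base axis. Payload 4.4 kg.
Tool frame: the origin (TCP) lies on the centre line of the jaws, within the pads' length; the fingertips stand 25 mm ahead of it and the grasp point (between the pads) lies 6 mm ahead of it; z points along the fingers, x is the direction in which the jaws open and shut, and the axes are right-handed (so a half turn about z gives the same grasp; the last joint's range is limited). The gripper opens to 85 mm and grips with 20 to 120 N. Pads are 22 mm wide; open, the fingers measure 114 mm over their backs; the gripper's body (76 mm by 85 mm) begins 54 mm behind the grasp point. The pads swing forward as they close: fully open they stand 13 mm farther back than shut.
Start: joints at [-1.167, 0.628, 0.038, 1.517, -0.027, 0.996, -0.02], TCP at [294.241, 579.603, 256.313] pointing down, gripper open.
Joint ranges: [-3.06, 3.06], [-0.37, 2.12], [-1.25, 1.32], [0.18, 2.47], [-1.1, 4.24], [0.23, 1.98], [-2.94, 2.94]. Speed limits (rad/s): [2.57, 2.57, 3.14, 3.14, 3.14, 3.14, 3.14].

### API

Orientations are given as [roll, pitch, yaw] about the fixed x, y, z axes, in that order (R = Rz(yaw) Ry(pitch) Rx(roll)).
In Python, from cell import ctrl, cams gives the robot as it stands. The module is installed in compiled form; this text tells all that it offers.
- The arm moves only by the tool step_arm, never from a script. Its arguments are lists of equal length, an entry for each row: "linear": the shift along the tool's x, y, z in mm, a list of three; "yaw": the turn about the tool's z in rad; "gripper": the opening, from -1 (shut) to 1 (fully open). A call has 1 to 8 rows; each row is the pose to reach, as a shift and turn from the pose commanded when the call began, along the tool's axes at that moment; what a row does not reach only later rows make up. A row lasts 1/12 s, in which the tool goes at most 41.7 mm and 7.16 degrees, less where a joint would pass 70% of its speed; a pose out of reach is approached as far as the arm can. A call with a gripper value outside its range is refused whole. The fingers move at their own pace and stop on an object; the grip force is fixed at half the most. Time passes only in rows, so rows that repeat a pose let the fingers close. It gives the time, the measured TCP pose, the force and the opening at its end, in the units of the state.
- ctrl.read_state(): the state, without advancing time (a new reading comes with each control period).
- cams.get_image(name): name is "side" or "top"; returns a dict with "frame" (480x640x3 uint8, red, green, blue), "depth" (480x640 float32, mm along the optical axis (not along the pixel's ray), 0 where there is no reading), "intrinsics" (3x3 intrinsics, pixels), "cam_to_world" (4x4, takes a point from camera to world coordinates). Camera axes: x right, y down, z forward; pixel columns grow to the right and rows downward; lengths in mm; the calibration is good to about 2 mm. A picture is of the moment at which its call begins.
- ctrl.finish_job(): hands the job in, once; it reports no verdict.
Trained networks look in the newest picture that a camera, given by its name, has taken for a name from the list of things; names that differ only in an ending like _2 or _b are one class to them, and where a whole thing is asked for, a point or a joint stands for the part that bears it (a point fixed in the world has none). Each returns a list of dicts, best first, with "conf" (0 to 1); they miss things now and then, are a little off and sometimes report something else, mostly with a low value. They report only what shows in the picture. A call takes as long as a camera call. They do not tell look-alikes from the thing itself.
- cams.regions_of(camera, name): "pixels" (480x640 bool, what is visible of it) and "pixel" ([column, row] in pixels, amid what is visible of it).
The state is a dict: "clock": time; "qpos": joint angles; "qd": joint speeds; "tau": joint torques, N m; "eef_pos": TCP position; "tool_rot": TCP orientation; "force": force on the tool from outside, world axes, zero at the start; "torque": the same for the moment, N m; "width": finger opening in mm.
Only numpy, scipy, OpenCV 4.12 (cv2) and the standard library are available. Lean on these libraries where they do the work, as an engineer would, in place of code of your own. Each camera call takes 0.05 s, during which the arm holds its last target.

## Working session

There is one attempt and no reset: what is moved stays moved. The work goes in short steps, Python scripts to look and compute and a tool call to move; the robot and the scene stay as the last step left them, time stands still between calls to the robot, and variables do not carry over. Pictures are saved under pics/ and viewed, and the job is handed in when it is done.

Besides the shell and the picture viewer there is one more tool, called after "Call:" in YAML: its name, and indented under it one key for each argument. step_arm: Moves the arm, as the interface text tells. Its arguments: {"type":"object","properties":{"linear":{"type":"array"},"yaw":{"type":"array"},"gripper":{"type":"array"}},"required":["linear","yaw","gripper"]}

```bash
mkdir -p pics; ls
cat > h.py <<'E'
import numpy as np, cv2
from cell import ctrl, cams
def shot(name,fn=None):
    im=cams.get_image(name)
    if fn: cv2.imwrite('pics/'+fn,im['frame'][:,:,::-1])
    return im
def cloud(im):
    d=im['depth'];K=im['intrinsics'];T=im['cam_to_world']
    v,u=np.mgrid[0:480,0:640]
    P=np.stack([(u-K[0,2])/K[0,0]*d,(v-K[1,2])/K[1,1]*d,d,np.ones_like(d)],-1)
    W=(P@T.T)[...,:3]
    W[d<=0]=np.nan
    return W
E
python3 - <<'E'
from h import *
s=ctrl.read_state()
print({k:np.round(v,3) for k,v in s.items()})
for n in ['top','side']:
    im=shot(n,n+'0.png'); W=cloud(im)
    np.savez(n+'0.npz',W=W,f=im['frame'],K=im['intrinsics'],T=im['cam_to_world'])
    print(n,np.round(im['cam_to_world'],3).tolist())
    for k in ['tub','lid','tray','lid_handle','clip_a_top','key_fob','earbud_case','shoehorn','glasses_case']:
        for r in cams.regions_of(n,k):
            m=r['pixels'];p=r['pixel']
            print(n,k,round(r['conf'],2),np.round(p),m.sum(),np.round(np.nanmedian(W[m],0)), np.round(np.nanmax(W[m][:,2])))
E
```

```text
pics
{'clock': np.float64(0.0), 'qpos': array([-1.167,  0.629,  0.038,  1.518, -0.027,  0.996, -0.02 ]), 'qd': array([-0.001, -0.001,  0.   , -0.   , -0.001, -0.001, -0.   ]), 'tau': array([ 1.0000e-03, -5.6342e+01,  1.2260e+00, -1.9344e+01,  1.1000e-02,
        1.0000e-02,  0.0000e+00]), 'eef_pos': array([293.992, 579.077, 255.409]), 'tool_rot': array([3.142e+00, 2.000e-03, 1.101e+00]), 'force': array([ 0.154, -0.303,  0.618]), 'torque': array([-0.014, -0.01 , -0.022]), 'width': np.float64(85.604)}
top [[0.025, -0.995, 0.094, 408.518], [-1.0, -0.026, -0.008, 44.812], [0.011, -0.094, -0.996, 1364.22], [0.0, 0.0, 0.0, 1.0]]
top tub 0.75 [228. 227.] 2346 [589. 301.  31.] 87.0
top tub 0.26 [228. 250.] 82 [509. 290.  74.] 87.0
top lid 0.82 [539. 303.] 2100 [ 382. -539.   16.] 60.0
top lid 0.67 [448. 336.] 2244 [ 289. -300.   16.] 60.0
top lid 0.63 [449. 253.] 2051 [ 509. -295.   16.] 60.0
top tray 0.55 [328. 255.] 3510 [502.  27.   7.] 31.0
top lid_handle 0.93 [538. 304.] 2162 [ 381. -539.   16.] 60.0
top lid_handle 0.79 [450. 336.] 2267 [ 288. -300.   16.] 60.0
top lid_handle 0.77 [449.
[... 806 characters left out ...]

side lid 0.98 [428. 205.] 642 [ 269. -295.   19.] 679.0
side lid 0.87 [354. 186.] 520 [ 535. -294.   20.] 66.0
side tray 0.74 [358. 187.] 529 [ 535. -292.   20.] 692.0
side tray 0.54 [308. 238.] 309 [585.  15.  12.] 36.0
side lid_handle 0.9 [360. 187.] 539 [ 532. -292.   20.] 705.0
side lid_handle 0.76 [428. 208.] 664 [ 269. -295.   19.] 697.0
side clip_a_top 0.67 [268. 296.] 2003 [591. 304.  36.] 89.0
side clip_a_top 0.58 [248. 280.] 89 [663. 309.  74.] 89.0
side key_fob 0.53 [325. 202.] 179 [ 598. -151.   15.] 26.0
side shoehorn 0.95 [231. 275.] 419 [760. 241.   6.] 16.0
side shoehorn 0.53 [268. 296.] 2053 [591. 305.  36.] 89.0
side glasses_case 0.68 [271. 396.] 1412 [430. 596.  39.] 51.0
```

View pics/top0.png

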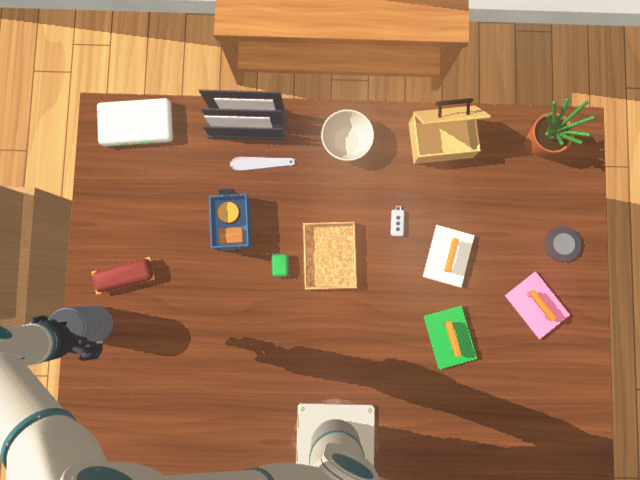

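View pics/side0.png

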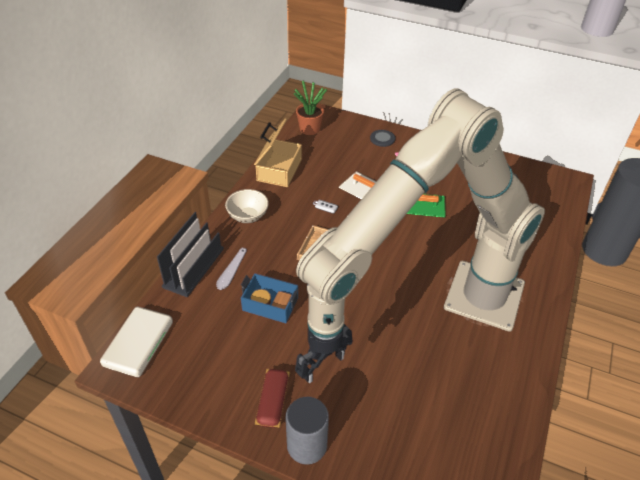

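The top picture shows three lid-shaped things: white at (449,256), green at (450,337) and pink at (538,305). The description calls for off-white, so I choose (449,256). The tub is at (229,222) and the tray at (330,256). Next I'll check the choice in a close crop and fit the poses.

Run:
```python
from h import *
z=np.load('top0.npz');W=z['W'];f=z['f']
c1=cv2.resize(f[215:300,410:500],None,fx=4,fy=4,interpolation=cv2.INTER_CUBIC)
c2=cv2.resize(f[180:265,190:280],None,fx=4,fy=4,interpolation=cv2.INTER_CUBIC)
cv2.imwrite('pics/crop0.png',np.hstack([c1,c2])[:,:,::-1])
for n in ['top','side']:
    z=np.load(n+'0.npz');W=z['W'];f=z['f'].astype(int)
    X,Y,Z=W[...,0],W[...,1],W[...,2]
    def box(x0,x1,y0,y1,z0,z1): return (X>x0)&(X<x1)&(Y>y0)&(Y<y1)&(Z>z0)&(Z<z1)
    def rect(m,lab):
        m=cv2.morphologyEx(m.astype(np.uint8),cv2.MORPH_OPEN,np.ones((2,2)))>0
        p=W[m][:,:2].astype(np.float32)
        if len(p)<5: print(n,lab,len(p));return
        r=cv2.minAreaRect(p); print(n,lab,len(p),'c',np.round(r[0],1),'sz',np.round(r[1],1),'ang',round(r[2],1),'zmed',np.round(np.median(Z[m]),1), 'med',np.round(np.median(p,0),1))
    L=box(400,620,-400,-190,-20,120)
    rect(L&(Z>8)&(Z<30),'lid flange'); 
    orange=(f[...,0]-f[...,2]>80)
    rect(L&(Z>38)&orange,'handle'); rect(L&(Z>38),'handle z')
    T=box(480,700,210,400,-20,130)
    rect(T&(Z>50)&(Z<67),'tub rim'); rect(T&(Z>70),'clips');rect(T&(Z>70)&(X<585),'clip-');rect(T&(Z>70)&(X>585),'clip+'); rect(T&(Z>10),'tub all')
    R=box(380,640,-90,120,-20,60)
    rect(R&(Z>15),'tray rim'); rect(R&(Z>2),'tray all')
```

```text
top lid flange 1851 c [ 508.2 -305.6] sz [110.  150.3] ang 74.9 zmed nan med [nan nan]
top handle 230 c [ 509.3 -306.2] sz [22.7 96.9] ang 67.7 zmed nan med [nan nan]
top handle z 239 c [ 509. -307.] sz [23.4 97. ] ang 66.0 zmed nan med [nan nan]
top tub rim 335 c [582.  303.1] sz [143.7 109.3] ang 4.5 zmed nan med [nan nan]
top clips 122 c [591.8 298.5] sz [177.8  37.5] ang 4.1 zmed 75.0 med [656.4 297.9]
top clip- 50 c [506.6 292.5] sz [ 8.5 37.5] ang 7.8 zmed 78.1 med [506.6 292.4]
top clip+ 72 c [659.8 303.2] sz [26.2 34.6] ang 39.9 zmed 73.6 med [659.8 301.7]
top tub all 1693 c [581.4 277. ] sz [102. 176.] ang 72.0 zmed nan med [nan nan]
top tray rim 520 c [499.5  22.7] sz [181.9 142.7] ang 3.4 zmed nan med [nan nan]
top tray all 3279 c [533.7 -12.3] sz [242.2 128.5] ang 45.7 zmed nan med [nan nan]
side lid flange 387 c [435.5  55.1] sz [ 60.  888.4] ang 20.3 zmed nan med [nan nan]
side handle 122 c [379.3  54.1] sz [ 67.5 818. ] ang 21.0 zmed 52.3 med [ 512.5 -293.5]
side handle z 127 c [379.3  54.1] sz [ 67.7 818. ] ang 21.0 zmed 52.2 med [ 512.9 -294.1]
side tub rim 381 c [585.9 300.8] sz [160.1 138.9] ang 21.6 zmed nan med [nan nan]
side clips 86 c [594.7 281.2] sz [178.4  82.1] ang 4.2 zmed 73.3 med [658.9 300. ]
side clip- 34 c [511.4 279. ] sz [ 9.4 74.6] ang 11.1 zmed 68.4 med [508.  295.2]
side clip+ 52 c [667.5 285.1] sz [13.3 84.5] ang 17.7 zmed 74.3 med [661.2 303.7]
side tub all 1825 c [589.9 279.9] sz [160.7 134.7] ang 17.6 zmed nan med [nan nan]
side tray rim 131 c [469.9 276.2] sz [ 87.3 680.2] ang 21.7 zmed 19.2 med [587.1   7.8]
side tray all 439 c [496.6 259.3] sz [144.1 731.8] ang 20.0 zmed 10.8 med [583.2  15.5]
```

View pics/crop0.png

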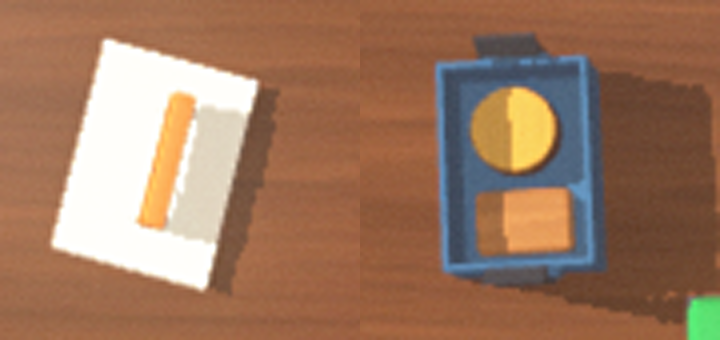

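```bash
cat > fit.py <<'E'
from h import *
from scipy.optimize import minimize
def rectpoly(c,yaw,L,Wd,z,K,T):
    q=np.array([[1,1],[1,-1],[-1,-1],[-1,1]])*[L/2,Wd/2]
    R=np.array([[np.cos(yaw),-np.sin(yaw)],[np.sin(yaw),np.cos(yaw)]])
    w=np.c_[q@R.T+c,np.full(4,z),np.ones(4)]
    p=(np.linalg.inv(T)@w.T)[:3]; p=K@p; return (p[:2]/p[2]).T
def iou(mask,poly,off,S=8):
    cv=np.zeros(mask.shape,np.uint8)
    cv2.fillPoly(cv,[np.round(((poly-off+0.5)*S-0.5)*16).astype(np.int32)],1,shift=4)
    return (cv&mask).sum()/((cv|mask).sum())
def fit(mask,c,yaw,L,Wd,z,K,T,S=8):
    ys,xs=np.where(mask); x0,x1,y0,y1=xs.min()-12,xs.max()+12,ys.min()-12,ys.max()+12
    m=cv2.resize(mask[y0:y1,x0:x1].astype(np.uint8),None,fx=S,fy=S,interpolation=cv2.INTER_NEAREST)
    f=lambda p:-iou(m,rectpoly(p[:2],p[2]/100,L,Wd,z,K,T),np.array([x0,y0]),S)
    best=None
    for dy in(-6,0,6):
        s=np.array([c[0],c[1],yaw*100+dy]);sim=np.vstack([s,s+[6,0,0],s+[0,6,0],s+[0,0,6]])
        r=minimize(f,s,method='Nelder-Mead',options=dict(initial_simplex=sim,xatol=.05,fatol=1e-5))
        if best is None or r.fun<best.fun: best=r
    return best.x/[1,1,100],-best.fun
def biggest(m):
    n,l,st,_=cv2.connectedComponentsWithStats(m.astype(np.uint8))
    return l==1+st[1:,4].argmax()
E
python3 - <<'E'
from fit import *
z=np.load('top0.npz');W=z['W'];f=z['f'];K=z['K'];T=z['T']
hsv=cv2.cvtColor(f,cv2.COLOR_RGB2HSV).astype(int)
X,Y,Z=W[...,0],W[...,1],W[...,2]
def show(m,n): cv2.imwrite(n,m.astype(np.uint8)*255)
fi=f.astype(int)
v,u=np.mgrid[0:480,0:640]
bx=lambda a,b,c,d:(u>a)&(u<b)&(v>c)&(v<d)
ml=bx(410,490,215,300)&(((hsv[...,1]<60)&(hsv[...,2]>140))|((fi[...,0]-fi[...,2]>100)&(fi[...,0]>200)))
ml=biggest(ml); ml=cv2.morphologyEx(ml.astype(np.uint8),cv2.MORPH_CLOSE,np.ones((5,5)))>0
print('lid',ml.sum(),fit(ml,(508,-297),-.26,148,108,16,K,T))
hm=biggest(bx(410,490,215,300)&(fi[...,0]-fi[...,2]>90)&(fi[...,0]>200)); 
print('handle',hm.sum(),fit(hm,(508,-297),-.26,94,16,54,K,T))
# tub: blue + inside filled, above
mt=bx(200,262,180,260)&(hsv[...,0]>95)&(hsv[...,0]<125)&(hsv[...,1]>90)
mt=biggest(mt)
cs,_=cv2.findContours(mt.astype(np.uint8),cv2.RETR_EXTERNAL,cv2.CHAIN_APPROX_NONE)
mf=np.zeros(mt.shape,np.uint8);cv2.drawContours(mf,cs,-1,1,-1);mf=mf>0
print('tub',mf.sum(),fit(mf,(585,298),.07,140,100,60,K,T))
# inside mouth: dark floor etc
tr=bx(290,370,210,300)&(Z>2)&(Z<45); 
tr=biggest(tr);cs,_=cv2.findContours(tr.astype(np.uint8),cv2.RETR_EXTERNAL,cv2.CHAIN_APPROX_NONE)
tf=np.zeros(mt.shape,np.uint8);cv2.drawContours(tf,cs,-1,1,-1);tf=tf>0
print('tray',tf.sum(),fit(tf,(500,25),.05,182,142,25,K,T))
o=f.copy(); 
for m,c in((ml,(255,0,0)),(hm,(0,255,0)),(mf,(255,0,255)),(tf,(0,255,255))):
    cs,_=cv2.findContours(m.astype(np.uint8),cv2.RETR_EXTERNAL,cv2.CHAIN_APPROX_NONE)
    cv2.drawContours(o,cs,-1,c,1)
cv2.imwrite('pics/masks.png',cv2.resize(o[170:310,190:500],None,fx=2.5,fy=2.5,interpolation=0)[:,:,::-1])
g=np.isfinite(Z)
print('tub clip z', np.nanmedian(Z[bx(400,440,290,300)]), np.nanstd(Z[bx(400,420,290,300)]))
c=bx(200,262,180,260)&(Z>68)
for lab,m in(('clip+',c&(X>585)),('clip-',c&(X<585))): print(lab,np.round(np.nanmean(W[m],0),1))
E
```

```text
lid 2132 (array([ 5.09079731e+02, -2.98989860e+02, -2.46137009e-01]), np.float64(0.9782319936706564))
handle 225 (array([ 5.08915304e+02, -2.97173921e+02, -2.57438316e-01]), np.float64(0.8950324262886943))
tub 1959 (array([5.84465797e+02, 2.98382888e+02, 8.50258473e-02]), np.float64(0.9674949357485315))
tray 3569 (array([5.02252610e+02, 2.71650317e+01, 5.77208922e-02]), np.float64(0.9584094233315735))
tub clip z -0.24632675134853343 2.7449628028062216
clip+ [661.4 304.4  76.8]
clip- [508.8 292.1  76.9]
```

View pics/masks.png

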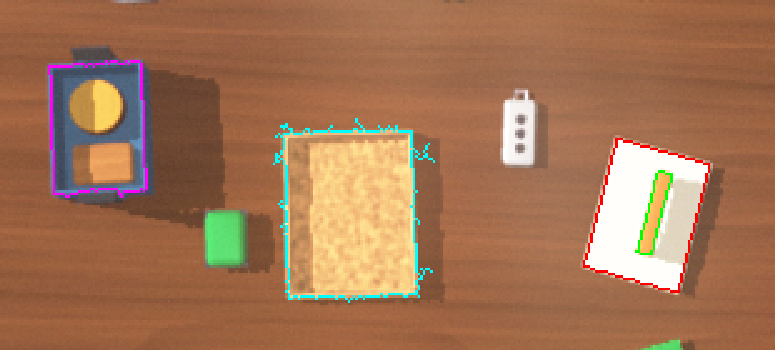

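```bash
cat > go.py <<'E'
import sys; from h import *
s=ctrl.read_state(); p=s['eef_pos']; y=s['tool_rot'][2]
def to(x,yy,z,yaw):
    d=np.array([x,yy,z])-p
    dy=-((yaw-y+np.pi)%(2*np.pi)-np.pi)
    return [round(d[0]*np.cos(y)+d[1]*np.sin(y),1),round(d[0]*np.sin(y)-d[1]*np.cos(y),1),round(-d[2],1)],round(dy,3)
print('t',round(float(s['clock']),2),'pos',np.round(p,1),'rot',np.round(s['tool_rot'],3),'F',np.round(s['force'],1),'w',round(float(s['width']),1),'q',np.round(s['qpos'],2))
a=list(map(float,sys.argv[1:]))
for i in range(0,len(a),4): print(a[i:i+4],to(*a[i:i+4]))
E
python3 go.py 600 200 255 1.2 610 0 255 1.25  509 -298 200 1.32 509 -298 48 1.32
```

```text
t 1.0 pos [294.2 579.6 256.3] rot [-3.142 -0.     1.101] F [-0.5  0.2 -0.4] w 85.2 q [-1.17  0.63  0.04  1.52 -0.03  1.   -0.02]
[600.0, 200.0, 255.0, 1.2] ([np.float64(-200.1), np.float64(444.5), np.float64(1.3)], np.float64(-0.099))
[610.0, 0.0, 255.0, 1.25] ([np.float64(-373.9), np.float64(544.0), np.float64(1.3)], np.float64(-0.149))
[509.0, -298.0, 200.0, 1.32] ([np.float64(-685.3), np.float64(588.8), np.float64(56.3)], np.float64(-0.219))
[509.0, -298.0, 48.0, 1.32] ([np.float64(-685.3), np.float64(588.8), np.float64(208.3)], np.float64(-0.219))
```

Call:
step_arm:
  linear:
    - [-200,444,0]
    - [-200,444,0]
    - [-200,444,0]
    - [-200,444,0]
    - [-200,444,0]
    - [-200,444,0]
    - [-200,444,0]
    - [-200,444,0]
  yaw: [-0.1,-0.1,-0.1,-0.1,-0.1,-0.1,-0.1,-0.1]
  gripper: [1,1,1,1,1,1,1,1]

```text
clock: 1.67
eef_pos: [504.3, 318.2, 256.6]
tool_rot: [3.141, -0.0, 1.201]
force: [0.8, 0.5, 0.4]
width: 85.3
```

```bash
python3 go.py 600 200 255 1.2 620 0 255 1.25  509 -298 200 1.32 509 -298 48 1.32
```

```text
t 1.67 pos [504.3 318.2 256.6] rot [ 3.141 -0.     1.201] F [0.8 0.5 0.4] w 85.3 q [-0.62  0.55  0.01  1.67 -0.01  0.92  0.6 ]
[600.0, 200.0, 255.0, 1.2] ([np.float64(-75.7), np.float64(131.9), np.float64(1.6)], np.float64(0.001))
[620.0, 0.0, 255.0, 1.25] ([np.float64(-254.9), np.float64(222.9), np.float64(1.6)], np.float64(-0.049))
[509.0, -298.0, 200.0, 1.32] ([np.float64(-572.9), np.float64(227.1), np.float64(56.6)], np.float64(-0.119))
[509.0, -298.0, 48.0, 1.32] ([np.float64(-572.9), np.float64(227.1), np.float64(208.6)], np.float64(-0.119))
```

Call:
step_arm:
  linear:
    - [-255,223,0]
    - [-255,223,0]
    - [-255,223,0]
    - [-255,223,0]
    - [-255,223,0]
    - [-255,223,0]
    - [-255,223,0]
    - [-255,223,0]
  yaw: [-0.05,-0.05,-0.05,-0.05,-0.05,-0.05,-0.05,-0.05]
  gripper: [1,1,1,1,1,1,1,1]

```text
clock: 2.33
eef_pos: [617.6, 4.6, 256.5]
tool_rot: [3.141, -0.0, 1.251]
force: [0.4, 0.5, -0.6]
width: 85.4
```

```bash
python3 go.py 509 -298 150 1.32 509 -298 48 1.32
```

```text
t 2.33 pos [617.6   4.6 256.5] rot [ 3.141 -0.     1.251] F [ 0.4  0.5 -0.6] w 85.4 q [-0.06  0.58  0.01  1.61 -0.    0.95  1.2 ]
[509.0, -298.0, 150.0, 1.32] ([np.float64(-321.4), np.float64(-7.9), np.float64(106.5)], np.float64(-0.069))
[509.0, -298.0, 48.0, 1.32] ([np.float64(-321.4), np.float64(-7.9), np.float64(208.5)], np.float64(-0.069))
```

Call:
step_arm:
  linear:
    - [-321,-8,106]
    - [-321,-8,106]
    - [-321,-8,106]
    - [-321,-8,106]
    - [-321,-8,106]
    - [-321,-8,106]
    - [-321,-8,106]
    - [-321,-8,106]
  yaw: [-0.07,-0.07,-0.07,-0.07,-0.07,-0.07,-0.07,-0.07]
  gripper: [1,1,1,1,1,1,1,1]

```text
clock: 3.0
eef_pos: [509.5, -293.0, 151.4]
tool_rot: [3.141, 0.0, 1.321]
force: [0.4, -0.4, -0.1]
width: 85.6
```

```bash
python3 go.py 509 -298 150 1.32 509 -298 48 1.32
```

```text
t 3.0 pos [ 509.5 -293.   151.4] rot [3.141 0.    1.321] F [ 0.4 -0.4 -0.1] w 85.6 q [ 0.49  0.67 -0.03  1.79  0.03  0.68  1.77]
[509.0, -298.0, 150.0, 1.32] ([np.float64(-5.0), np.float64(0.8), np.float64(1.4)], np.float64(0.001))
[509.0, -298.0, 48.0, 1.32] ([np.float64(-5.0), np.float64(0.8), np.float64(103.4)], np.float64(0.001))
```

Call:
step_arm:
  linear:
    - [0,0,0]
    - [0,0,0]
  yaw: [0,0]
  gripper: [1,1]

```text
clock: 3.17
eef_pos: [507.9, -294.7, 150.9]
tool_rot: [-3.14, 0.001, 1.314]
force: [0.3, 0.7, 1.1]
width: 85.4
```

```bash
python3 go.py 509 -298 150 1.32 509 -298 48 1.32
python3 - <<'E'
from h import *
im=shot('top','t1.png');f=im['frame']
im2=shot('side');
a=cv2.resize(f[200:320,390:510],(480,480),interpolation=2);b=cv2.resize(im2['frame'][140:240,310:410],(300,300),interpolation=2)
o=np.zeros((480,780,3),np.uint8);o[:,:480]=a;o[:300,480:]=b
cv2.imwrite('pics/c1.png',o[:,:,::-1])
E
```

```text
t 3.17 pos [ 507.9 -294.7  150.9] rot [-3.140e+00  1.000e-03  1.314e+00] F [0.3 0.7 1.1] w 85.4 q [ 0.5   0.67 -0.03  1.79  0.03  0.68  1.76]
[509.0, -298.0, 150.0, 1.32] ([np.float64(-2.9), np.float64(1.9), np.float64(0.9)], np.float64(-0.006))
[509.0, -298.0, 48.0, 1.32] ([np.float64(-2.9), np.float64(1.9), np.float64(102.9)], np.float64(-0.006))
```

View pics/c1.png

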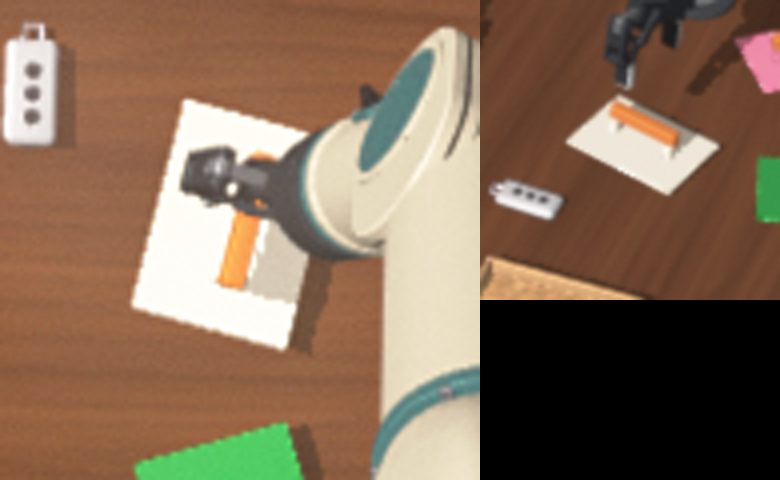

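The gripper stands above the white lid, with the handle between the jaws (crop at about (240,210)). I'll go down and close.

Call:
step_arm:
  linear:
    - [-3,1,35]
    - [-3,1,65]
    - [-3,1,85]
    - [-3,1,98]
    - [-3,1,103]
    - [-3,1,103]
    - [-3,1,103]
  yaw: [0,0,0,0,0,0,0]
  gripper: [1,1,1,1,1,1,1]

```text
clock: 3.85
eef_pos: [511.5, -294.0, 49.7]
tool_rot: [3.14, 0.0, 1.322]
force: [0.4, -0.1, -0.3]
width: 85.3
```

```bash
python3 go.py 509 -298 48 1.32
python3 - <<'E'
from h import *
im=shot('top','t2.png');f=im['frame']
im2=shot('side');
a=cv2.resize(f[200:320,390:510],(480,480),interpolation=2);b=cv2.resize(im2['frame'][140:240,310:410],(300,300),interpolation=2)
o=np.zeros((480,780,3),np.uint8);o[:,:480]=a;o[:300,480:]=b
cv2.imwrite('pics/c2.png',o[:,:,::-1])
E
```

```text
t 3.85 pos [ 511.5 -294.    49.7] rot [3.14  0.    1.322] F [ 0.4 -0.1 -0.3] w 85.3 q [ 0.49  0.83 -0.03  1.83  0.04  0.48  1.76]
[509.0, -298.0, 48.0, 1.32] ([np.float64(-4.4), np.float64(-1.5), np.float64(1.7)], np.float64(0.002))
```

View pics/c2.png

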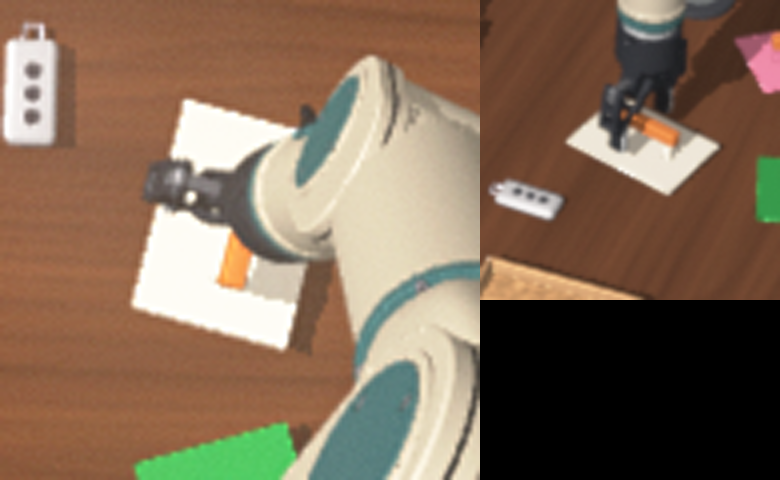

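Call:
step_arm:
  linear:
    - [-3,-1,2]
    - [-3,-1,2]
    - [-3,-1,2]
    - [-3,-1,2]
    - [-3,-1,2]
    - [-3,-1,2]
    - [-3,-1,2]
    - [-3,-1,2]
  yaw: [0,0,0,0,0,0,0,0]
  gripper: [1,-1,-1,-1,-1,-1,-1,-1]

```text
clock: 4.62
eef_pos: [508.8, -297.1, 47.0]
tool_rot: [3.141, 0.0, 1.321]
force: [0.5, 0.4, 1.5]
width: 15.0
```

```bash
python3 go.py
```

```text
t 4.62 pos [ 508.8 -297.1   47. ] rot [3.141 0.    1.321] F [0.5 0.4 1.5] w 15.0 q [ 0.5   0.83 -0.03  1.83  0.04  0.47  1.76]
```

Call:
step_arm:
  linear:
    - [0,0,-10]
    - [0,0,-30]
    - [0,0,-60]
    - [0,0,-95]
    - [0,0,-125]
    - [0,0,-145]
    - [0,0,-150]
    - [0,0,-150]
  yaw: [0,0,0,0,0,0,0,0]
  gripper: [-1,-1,-1,-1,-1,-1,-1,-1]

```text
clock: 5.28
eef_pos: [509.5, -297.4, 198.7]
tool_rot: [3.138, 0.001, 1.321]
force: [0.7, 0.3, -1.4]
width: 15.2
```

```bash
python3 go.py 580 0 200 1.5 585 298 200 1.651
python3 - <<'E'
from h import *
im=shot('top','t3.png')
im2=shot('side','s3.png')
E
```

```text
t 5.28 pos [ 509.5 -297.4  198.7] rot [3.138e+00 1.000e-03 1.321e+00] F [ 0.7  0.3 -1.4] w 15.2 q [ 0.5   0.61 -0.04  1.75  0.03  0.78  1.78]
[580.0, 0.0, 200.0, 1.5] ([np.float64(305.6), np.float64(-5.2), np.float64(-1.3)], np.float64(-0.179))
[585.0, 298.0, 200.0, 1.651] ([np.float64(595.6), np.float64(-74.0), np.float64(-1.3)], np.float64(-0.33))
```

View pics/s3.png

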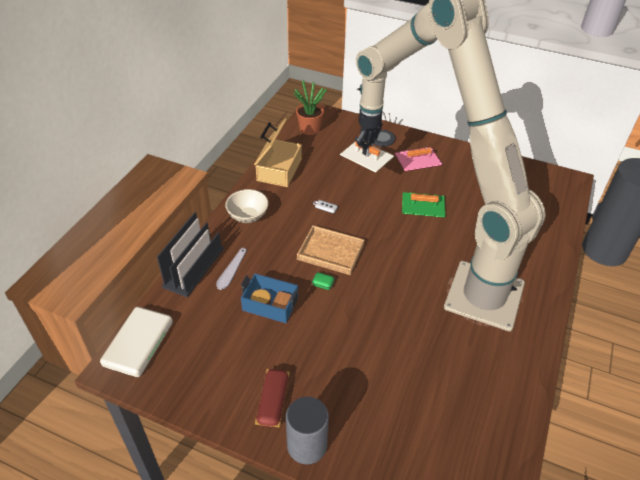

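The lid is held level at (367,152), and the tray and tub are unobstructed. I'll carry it across.

Call:
step_arm:
  linear:
    - [306,-5,-1]
    - [306,-5,-1]
    - [306,-5,-1]
    - [306,-5,-1]
    - [306,-5,-1]
    - [306,-5,-1]
    - [306,-5,-1]
    - [306,-5,-1]
  yaw: [-0.18,-0.18,-0.18,-0.18,-0.18,-0.18,-0.18,-0.18]
  gripper: [-1,-1,-1,-1,-1,-1,-1,-1]

```text
clock: 6.05
eef_pos: [579.4, 9.6, 195.8]
tool_rot: [-3.139, -0.005, 1.51]
force: [0.4, 1.8, -0.8]
width: 15.0
```

```bash
python3 go.py 585 298 200 1.651
python3 - <<'E'
from fit import *
im=cams.get_image('side')
E
```

```text
t 6.05 pos [579.4   9.6 195.8] rot [-3.139 -0.005  1.51 ] F [ 0.4  1.8 -0.8] w 15.0 q [-0.02  0.6  -0.07  1.78  0.05  0.77  1.4 ]
[585.0, 298.0, 200.0, 1.651] ([np.float64(288.2), np.float64(-12.0), np.float64(-4.2)], np.float64(-0.141))
```

Call:
step_arm:
  linear:
    - [288,-12,-4]
    - [288,-12,-4]
    - [288,-12,-4]
    - [288,-12,-4]
    - [288,-12,-4]
    - [288,-12,-4]
    - [288,-12,-4]
    - [288,-12,-4]
  yaw: [-0.14,-0.14,-0.14,-0.14,-0.14,-0.14,-0.14,-0.14]
  gripper: [-1,-1,-1,-1,-1,-1,-1,-1]

```text
clock: 6.77
eef_pos: [584.4, 300.2, 199.7]
tool_rot: [-3.139, -0.008, 1.652]
force: [-0.3, 3.0, -0.4]
width: 15.1
```

Call:
step_arm:
  linear:
    - [0,0,0]
    - [0,0,0]
    - [0,0,0]
  yaw: [0,0,0]
  gripper: [-1,-1,-1]

```text
clock: 7.02
eef_pos: [587.7, 286.0, 200.5]
tool_rot: [-3.14, 0.003, 1.638]
force: [0.7, -0.8, -1.4]
width: 15.2
```

```bash
python3 go.py 585 298 200 1.651 585 298 130 1.651
python3 - <<'E'
from fit import *
im=shot('top');f=im['frame'];K=im['intrinsics'];T=im['cam_to_world']
im2=shot('side','s4.png');g=im2['frame']
np.savez('s4.npz',f=f,g=g,K=K,T=T,K2=im2['intrinsics'],T2=im2['cam_to_world'],W=cloud(im),W2=cloud(im2))
a=cv2.resize(f[150:300,170:380],(560,400),interpolation=2)
b=cv2.resize(g[200:350,190:370],(480,400),interpolation=2)
cv2.imwrite('pics/c4a.png',a[:,:,::-1]);cv2.imwrite('pics/c4b.png',b[:,:,::-1])
E
```

```text
t 7.02 pos [587.7 286.  200.5] rot [-3.140e+00  3.000e-03  1.638e+00] F [ 0.7 -0.8 -1.4] w 15.2 q [-0.45  0.69 -0.08  1.56  0.07  0.9   1.08]
[585.0, 298.0, 200.0, 1.651] ([np.float64(12.2), np.float64(-1.9), np.float64(0.5)], np.float64(-0.013))
[585.0, 298.0, 130.0, 1.651] ([np.float64(12.2), np.float64(-1.9), np.float64(70.5)], np.float64(-0.013))
```

View pics/c4a.png

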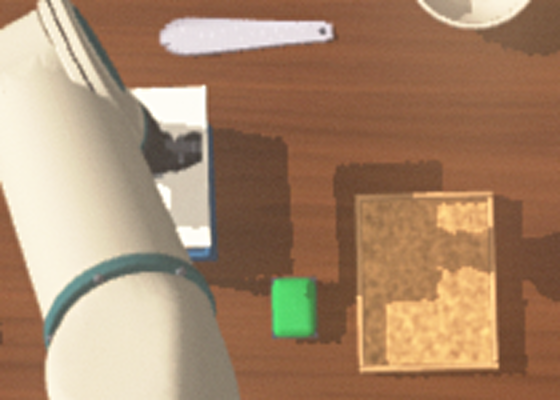

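View pics/c4b.png

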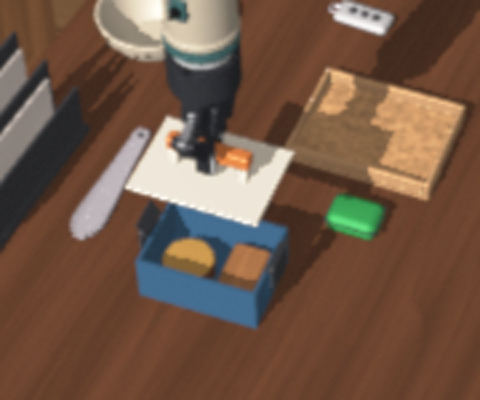

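```bash
cat >> fit.py <<'E'
def hullfit(mask,c,yaw,L,Wd,zs,K,T,S=8):
    ys,xs=np.where(mask); x0,x1,y0,y1=xs.min()-12,xs.max()+12,ys.min()-12,ys.max()+12
    m=cv2.resize(mask[y0:y1,x0:x1].astype(np.uint8),None,fx=S,fy=S,interpolation=cv2.INTER_NEAREST)
    def f(p):
        q=np.vstack([rectpoly(p[:2],p[2]/100,L,Wd,z,K,T) for z in zs]).astype(np.float32)
        return -iou(m,cv2.convexHull(q)[:,0],np.array([x0,y0]),S)
    s=np.array([c[0],c[1],yaw*100]);sim=np.vstack([s,s+[6,0,0],s+[0,6,0],s+[0,0,6]])
    r=minimize(f,s,method='Nelder-Mead',options=dict(initial_simplex=sim,xatol=.05,fatol=1e-5))
    return np.round(r.x/[1,1,100],3),round(-r.fun,3)
def hull(m):
    ys,xs=np.where(m);o=np.zeros(m.shape,np.uint8)
    cv2.fillPoly(o,[cv2.convexHull(np.c_[xs,ys].astype(np.int32))],1);return o>0
def colors(f):
    h=cv2.cvtColor(f,cv2.COLOR_RGB2HSV).astype(int);fi=f.astype(int)
    return dict(blue=(h[...,0]>95)&(h[...,0]<125)&(h[...,1]>90),white=(h[...,1]<50)&(h[...,2]>150))
E
python3 - <<'E'
from fit import *
z=np.load('s4.npz');g=z['g'];K=z['K2'];T=z['T2'];f=z['f']
v,u=np.mgrid[0:480,0:640];bx=lambda a,b,c,d:(u>a)&(u<b)&(v>c)&(v<d)
lm=hull(biggest(colors(g)['white']&bx(225,305,240,290)))
print('side lid',lm.sum(),hullfit(lm,(587,286),.07,148,108,(165,169),K,T))
s3=cv2.imread('pics/s3.png')[:,:,::-1].copy()
tm=hull(biggest(colors(s3)['blue']&bx(230,310,260,330)))
print('side tub',tm.sum(),hullfit(tm,(585,298),.08,140,100,(0,60),K,T))
# tray top hull side & top
W2=z['W2']
h=cv2.cvtColor(s3,cv2.COLOR_RGB2HSV).astype(int)
b=bx(285,375,215,280)&(h[...,2]>140)
tr=hull(biggest(b)); print('side tray',tr.sum(),hullfit(tr,(501,26),.05,182,142,(0,25),K,T))
t3=cv2.imread('pics/top0.png')[:,:,::-1].copy();h=cv2.cvtColor(t3,cv2.COLOR_RGB2HSV).astype(int)
b=bx(290,370,210,300)&(h[...,2]>115)&(h[...,0]>8)
tt=hull(biggest(b));print('top tray',tt.sum(),hullfit(tt,(501,26),.05,182,142,(0,25),z['K'],z['T']))
s4=g.copy()
for m in(lm,tm,tr):
    cs,_=cv2.findContours(m.astype(np.uint8),0,1);cv2.drawContours(s4,cs,-1,(255,0,0),1)
cs,_=cv2.findContours(tt.astype(np.uint8),0,1);cv2.drawContours(t3,cs,-1,(255,0,0),1)
cv2.imwrite('pics/m4.png',np.hstack([cv2.resize(s4[200:350,190:390],(400,300)),cv2.resize(t3[190:310,280:380],(360,300))[:, :]])[:,:,::-1])
E
```

```text
side lid 2361 (array([5.94094e+02, 2.88434e+02, 7.00000e-02]), np.float64(0.664))
side tub 1929 (array([5.89310e+02, 2.97974e+02, 9.10000e-02]), np.float64(0.962))
side tray 2213 (array([5.06192e+02, 2.66780e+01, 5.90000e-02]), np.float64(0.961))
top tray 7031 (array([4.82993e+02, 3.68950e+01, 1.71000e-01]), np.float64(0.501))
```

View pics/m4.png

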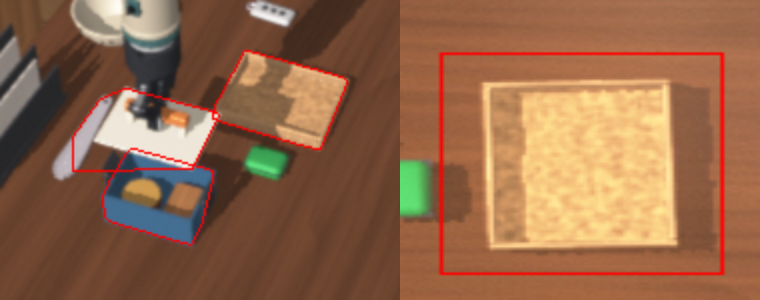

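Run:
```python
from fit import *
z=np.load('s4.npz');g=z['g'];K=z['K2'];T=z['T2'];f=z['f']
v,u=np.mgrid[0:480,0:640];bx=lambda a,b,c,d:(u>a)&(u<b)&(v>c)&(v<d)
h=cv2.cvtColor(g,cv2.COLOR_RGB2HSV).astype(int)
W2=z['W2']
lm=hull(biggest(colors(g)['white']&bx(236,305,240,290)&(W2[...,2]>120)))
print('side lid',lm.sum(),hullfit(lm,(587,286),.07,148,108,(165,169),K,T))
s4=g.copy();cs,_=cv2.findContours(lm.astype(np.uint8),0,1);cv2.drawContours(s4,cs,-1,(255,0,0),1)
cv2.imwrite('pics/m5.png',cv2.resize(s4[200:350,190:390],(800,600))[:,:,::-1])
# lid flange plane by depth
m=colors(g)['white']&lm&(W2[...,2]>120)&(W2[...,2]<185)
p=W2[m];A=np.c_[p[:,:2]-p[:,:2].mean(0),np.ones(len(p))];print('plane',np.round(np.linalg.lstsq(A,p[:,2],rcond=None)[0],4),len(p))
```

```text
side lid 1581 (array([5.93247e+02, 2.84481e+02, 6.50000e-02]), np.float64(0.972))
plane [-3.600000e-03  5.900000e-03  1.715693e+02] 1107
```

View pics/m5.png

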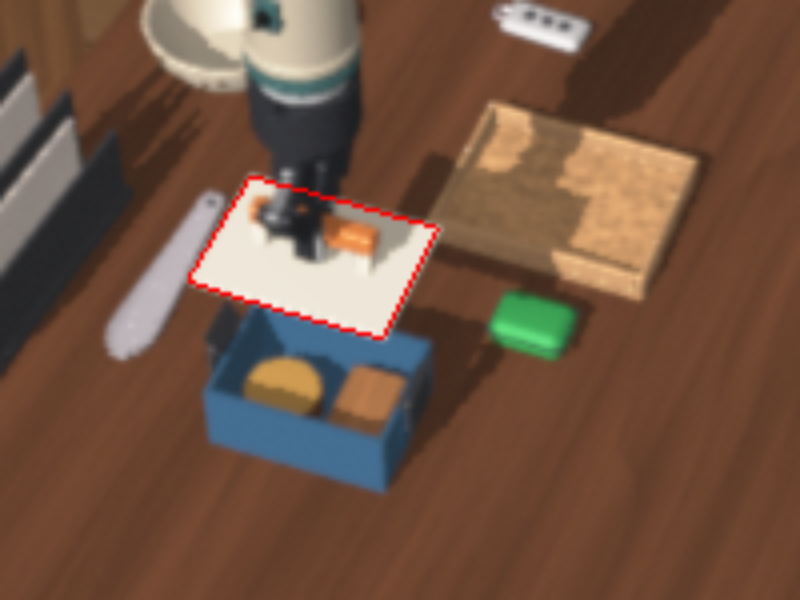

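```bash
python3 go.py 584 299 140 1.657
```

```text
t 7.12 pos [588.  286.3 201.2] rot [-3.141e+00  2.000e-03  1.638e+00] F [ 0.2 -0.2 -0.8] w 14.8 q [-0.45  0.69 -0.08  1.56  0.07  0.9   1.08]
[584.0, 299.0, 140.0, 1.657] ([np.float64(12.9), np.float64(-3.2), np.float64(61.2)], np.float64(-0.019))
```

Call:
step_arm:
  linear:
    - [13,-3,0]
    - [13,-3,15]
    - [13,-3,35]
    - [13,-3,50]
    - [13,-3,61]
    - [13,-3,61]
    - [13,-3,61]
    - [13,-3,61]
  yaw: [-0.02,-0.02,-0.02,-0.02,-0.02,-0.02,-0.02,-0.02]
  gripper: [-1,-1,-1,-1,-1,-1,-1,-1]

```text
clock: 7.78
eef_pos: [584.3, 302.0, 141.7]
tool_rot: [3.14, -0.001, 1.661]
force: [1.4, -0.6, -1.0]
width: 15.4
```

```bash
python3 go.py 584 299 125 1.657
python3 - <<'E'
from fit import *
im2=shot('side','s5.png');g=im2['frame'];K=im2['intrinsics'];T=im2['cam_to_world'];W2=cloud(im2)
s=ctrl.read_state();zl=s['eef_pos'][2]-47
v,u=np.mgrid[0:480,0:640];bx=lambda a,b,c,d:(u>a)&(u<b)&(v>c)&(v<d)
lm=hull(biggest(colors(g)['white']&bx(230,310,245,320)&(W2[...,2]>70)))
p=s['eef_pos'];print(np.round(p,1),hullfit(lm,p[:2],.08,148,108,(zl+12,zl+16),K,T))
b=cv2.resize(g[230:350,210:330],(600,600),interpolation=2);cv2.imwrite('pics/c5b.png',b[:,:,::-1])
E
```

```text
t 7.78 pos [584.3 302.  141.7] rot [ 3.140e+00 -1.000e-03  1.661e+00] F [ 1.4 -0.6 -1. ] w 15.4 q [-0.47  0.77 -0.08  1.59  0.08  0.78  1.07]
[584.0, 299.0, 125.0, 1.657] ([np.float64(-3.0), np.float64(-0.6), np.float64(16.7)], np.float64(0.004))
[584.5 302.1 142. ] (array([5.88900e+02, 3.01385e+02, 8.90000e-02]), np.float64(0.971))
```

View pics/c5b.png

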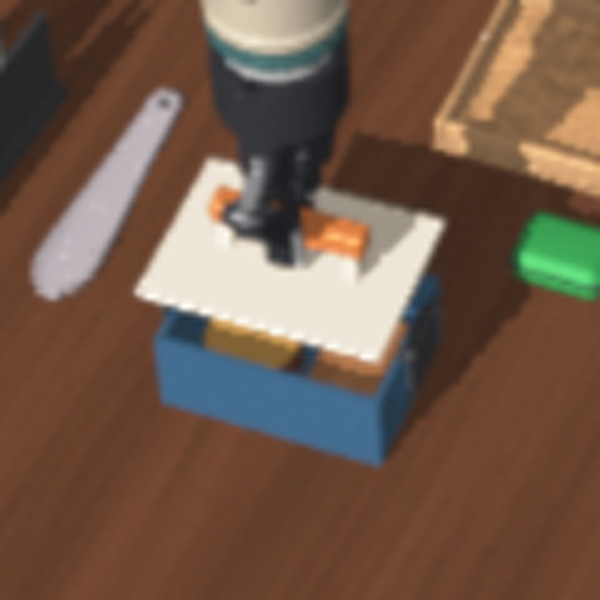

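Call:
step_arm:
  linear:
    - [-3,0,0]
    - [-3,0,0]
    - [-3,0,8]
    - [-3,0,16]
    - [-3,0,22]
    - [-3,0,26]
    - [-3,0,28]
    - [-3,0,28]
  yaw: [0,0,0,0,0,0,0,0]
  gripper: [-1,-1,-1,-1,-1,-1,-1,-1]

```text
clock: 8.5
eef_pos: [583.5, 298.4, 111.8]
tool_rot: [-3.14, 0.001, 1.661]
force: [-0.0, 0.6, -0.6]
width: 15.1
```

```bash
cat > lk.py <<'E'
from fit import *
import sys
n=sys.argv[1]
im2=shot('side','s%s.png'%n);g=im2['frame'];K=im2['intrinsics'];T=im2['cam_to_world'];W2=cloud(im2)
s=ctrl.read_state();zl=s['eef_pos'][2]-47
v,u=np.mgrid[0:480,0:640];bx=lambda a,b,c,d:(u>a)&(u<b)&(v>c)&(v<d)
lm=hull(biggest(colors(g)['white']&bx(230,310,245,320)&(W2[...,2]>40)))
p=s['eef_pos'];print(np.round(p,1),hullfit(lm,p[:2],.08,148,108,(zl+12,zl+16),K,T),'F',np.round(s['force'],1),'tq',np.round(s['torque'],2))
m=colors(g)['white']&lm;p=W2[m];p=p[(p[:,2]>30)&(p[:,2]<130)];A=np.c_[p[:,:2]-p[:,:2].mean(0),np.ones(len(p))];print('plane',np.round(np.linalg.lstsq(A,p[:,2],rcond=None)[0],4),len(p))
b=cv2.resize(g[230:350,210:330],(600,600),interpolation=2);cv2.imwrite('pics/c%s.png'%n,b[:,:,::-1])
E
python3 lk.py 6
```

```text
[583.8 298.6 112.3] (array([5.8759e+02, 2.9818e+02, 9.5000e-02]), np.float64(0.969)) F [ 0.9 -0.5 -1.3] tq [-0.01  0.01 -0.04]
plane [-1.30000e-03  5.00000e-03  8.26959e+01] 1086
```

View pics/c6.png

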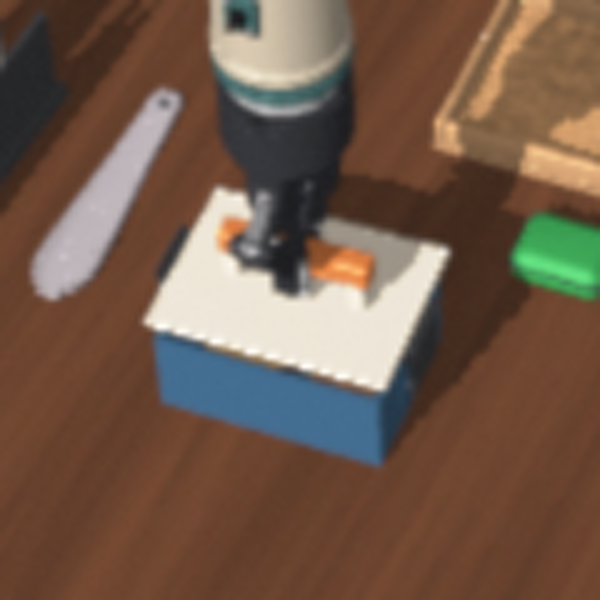

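The lid sits over the tub: flange corners at (150,323), (385,390) and (450,250) in the crop, with the tub below it and a clip at (435,320). I'll press down gradually.

Call:
step_arm:
  linear:
    - [0,1,2]
    - [0,1,4]
    - [0,1,6]
    - [0,1,8]
    - [0,1,9]
    - [0,1,9]
  yaw: [0,0,0,0,0,0]
  gripper: [-1,-1,-1,-1,-1,-1]

```text
clock: 9.05
eef_pos: [585.5, 299.3, 105.1]
tool_rot: [3.14, -0.001, 1.661]
force: [-3.2, -0.5, 7.1]
width: 15.3
```

```bash
python3 lk.py 7; python3 go.py
```

```text
[585.5 299.3 105. ] (array([5.89441e+02, 2.99717e+02, 8.50000e-02]), np.float64(0.963)) F [-3.3  0.3  6.1] tq [-0.14  0.35 -0.09]
plane [ 8.50000e-03 -3.30000e-03  7.58173e+01] 1104
t 9.1 pos [585.5 299.3 105. ] rot [ 3.140e+00 -1.000e-03  1.661e+00] F [-3.3  0.3  6.1] w 15.1 q [-0.47  0.82 -0.08  1.61  0.09  0.71  1.07]
```

Call:
step_arm:
  linear:
    - [0,-1,2]
    - [0,-1,4]
    - [0,-1,6]
    - [0,-1,8]
    - [0,-1,9]
    - [0,-1,10]
    - [0,-1,10]
  yaw: [0,0,0,0,0,0,0]
  gripper: [-1,-1,-1,-1,-1,-1,-1]

```text
clock: 9.68
eef_pos: [585.8, 299.5, 95.4]
tool_rot: [3.137, -0.002, 1.661]
force: [1.9, 0.7, 8.0]
width: 14.6
```

```bash
python3 lk.py 8
```

```text
[585.8 299.5  95.4] (array([5.90107e+02, 2.99141e+02, 8.20000e-02]), np.float64(0.967)) F [-0.   0.2  6.6] tq [ 0.03  0.35 -0.03]
plane [4.20000e-03 5.10000e-03 6.65292e+01] 1054
```

View pics/c8.png

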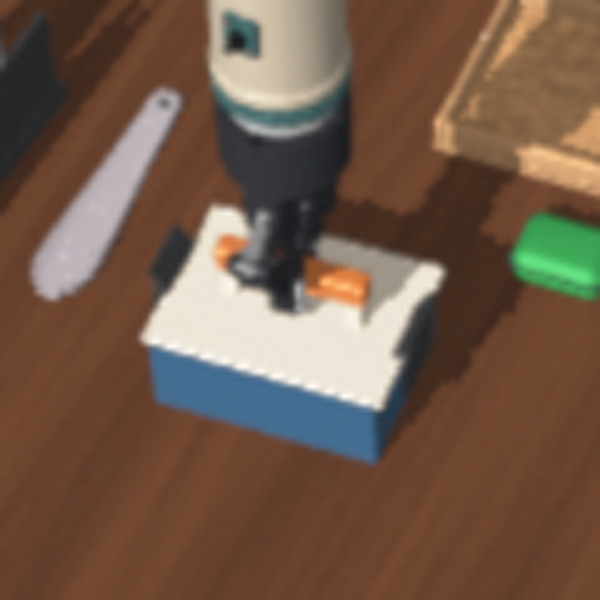

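Call:
step_arm:
  linear:
    - [0,0,2]
    - [0,0,4]
    - [0,0,5]
    - [0,0,5]
  yaw: [0,0,0,0]
  gripper: [-1,-1,-1,-1]

```text
clock: 10.07
eef_pos: [586.1, 299.5, 94.7]
tool_rot: [3.136, -0.002, 1.66]
force: [-7.4, -3.8, 34.4]
width: 14.7
```

```bash
python3 lk.py 9
```

```text
[586.  299.5  94.8] (array([5.89938e+02, 2.99600e+02, 8.90000e-02]), np.float64(0.971)) F [-7.4 -3.9 34.9] tq [-0.86  1.9   0.  ]
plane [2.30000e-03 2.10000e-03 6.59991e+01] 1047
```

View pics/c9.png

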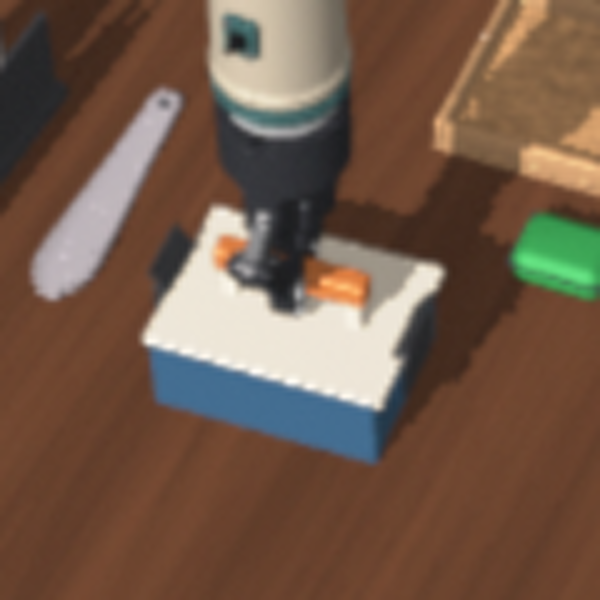

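The force has risen to 35 N with no further travel, so the lid is on the rim. I'll release the pressure, then lift a little and check that both ends hold.

Call:
step_arm:
  linear:
    - [0,0,-3]
    - [0,0,-5]
    - [0,0,-8]
    - [0,0,-12]
    - [0,0,-18]
    - [0,0,-24]
    - [0,0,-30]
    - [0,0,-30]
  yaw: [0,0,0,0,0,0,0,0]
  gripper: [-1,-1,-1,-1,-1,-1,-1,-1]

```text
clock: 10.78
eef_pos: [584.6, 298.9, 120.0]
tool_rot: [3.14, -0.001, 1.661]
force: [1.2, 0.3, -5.1]
width: 15.2
```

```bash
python3 lk.py 10
```

```text
[584.5 298.8 119.5] (array([5.89306e+02, 2.98104e+02, 8.40000e-02]), np.float64(0.969)) F [-0.3  0.  -4.7] tq [0.   0.06 0.  ]
plane [8.70000e-03 2.10000e-03 9.10653e+01] 1069
```

View pics/c10.png

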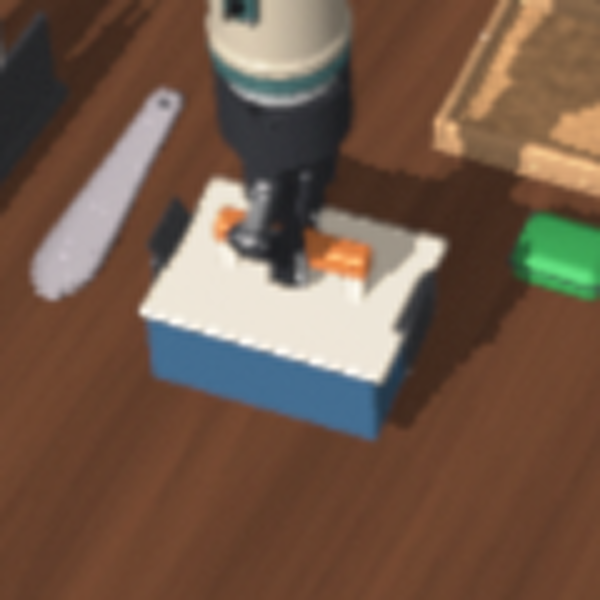

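The whole tub hangs from the lid: underside edge about (265,410) in the crop, no gap under the flange, and 4.7 N of weight. I'll raise it further and carry it to the tray.

```bash
python3 go.py 584.5 299 180 1.632 502 27 180 1.632
```

```text
t 10.83 pos [584.5 298.8 119.5] rot [ 3.140e+00 -1.000e-03  1.661e+00] F [-0.3  0.  -4.7] w 15.1 q [-0.47  0.8  -0.08  1.61  0.08  0.74  1.07]
[584.5, 299.0, 180.0, 1.632] ([np.float64(0.2), np.float64(0.1), np.float64(-60.5)], np.float64(0.029))
[502.0, 27.0, 180.0, 1.632] ([np.float64(-263.3), np.float64(-106.6), np.float64(-60.5)], np.float64(0.029))
```

Call:
step_arm:
  linear:
    - [0,0,-30]
    - [-10,-4,-60]
    - [-40,-16,-60]
    - [-70,-28,-60]
    - [-100,-40,-60]
    - [-130,-52,-60]
    - [-160,-65,-60]
    - [-185,-75,-60]
  yaw: [0,0.03,0.03,0.03,0.03,0.03,0.03,0.03]
  gripper: [-1,-1,-1,-1,-1,-1,-1,-1]

```text
clock: 11.5
eef_pos: [524.6, 104.8, 178.7]
tool_rot: [-3.14, 0.001, 1.63]
force: [0.5, -1.1, -5.4]
width: 15.2
```

```bash
python3 go.py 502 27 180 1.632
```

```text
t 11.5 pos [524.6 104.8 178.7] rot [-3.14e+00  1.00e-03  1.63e+00] F [ 0.5 -1.1 -5.4] w 15.2 q [-0.19  0.57 -0.1   1.91  0.09  0.66  1.3 ]
[502.0, 27.0, 180.0, 1.632] ([np.float64(-76.3), np.float64(-27.1), np.float64(-1.3)], np.float64(-0.002))
```

Call:
step_arm:
  linear:
    - [-20,-7,0]
    - [-40,-14,0]
    - [-55,-20,0]
    - [-68,-24,0]
    - [-76,-27,0]
    - [-76,-27,0]
    - [-76,-27,0]
    - [-76,-27,0]
  yaw: [0,0,0,0,0,0,0,0]
  gripper: [-1,-1,-1,-1,-1,-1,-1,-1]

```text
clock: 12.17
eef_pos: [504.1, 31.5, 178.9]
tool_rot: [3.141, -0.001, 1.632]
force: [1.1, 0.4, -5.2]
width: 14.8
```

```bash
python3 go.py 502 27 180 1.632 502 27 120 1.632
cat > lk2.py <<'E'
from fit import *
import sys
n=sys.argv[1]
im2=shot('side','s%s.png'%n);g=im2['frame'];K=im2['intrinsics'];T=im2['cam_to_world'];W2=cloud(im2)
im=shot('top','t%s.png'%n)
s=ctrl.read_state();zl=s['eef_pos'][2]-47
v,u=np.mgrid[0:480,0:640];bx=lambda a,b,c,d:(u>a)&(u<b)&(v>c)&(v<d)
lm=hull(biggest(colors(g)['white']&bx(280,390,180,280)&(W2[...,2]>40)))
p=s['eef_pos'];print(np.round(p,1),hullfit(lm,p[:2],.06,148,108,(zl+12,zl+16),K,T),'F',np.round(s['force'],1),'tq',np.round(s['torque'],2))
m=colors(g)['white']&lm;p=W2[m];p=p[(p[:,2]>30)&(p[:,2]<230)];A=np.c_[p[:,:2]-p[:,:2].mean(0),np.ones(len(p))];print('plane',np.round(np.linalg.lstsq(A,p[:,2],rcond=None)[0],4),len(p))
b=cv2.resize(g[170:300,270:400],(400,400),interpolation=2)
a=cv2.resize(im['frame'][190:320,270:400],(400,400),interpolation=2);cv2.imwrite('pics/c%s.png'%n,np.hstack([b,a])[:,:,::-1])
E
python3 lk2.py 11
```

```text
t 12.17 pos [504.1  31.5 178.9] rot [ 3.141e+00 -1.000e-03  1.632e+00] F [ 1.1  0.4 -5.2] w 14.8 q [-0.04  0.54 -0.11  1.99  0.09  0.61  1.42]
[502.0, 27.0, 180.0, 1.632] ([np.float64(-4.3), np.float64(-2.4), np.float64(-1.1)], np.float64(0.0))
[502.0, 27.0, 120.0, 1.632] ([np.float64(-4.3), np.float64(-2.4), np.float64(58.9)], np.float64(0.0))
[504.   31.5 178.8] (array([5.09204e+02, 3.10050e+01, 6.20000e-02]), np.float64(0.954)) F [ 0.1 -0.3 -4.5] tq [-0.03 -0.02 -0.03]
plane [6.200000e-03 3.800000e-03 1.506585e+02] 888
```

View pics/c11.png

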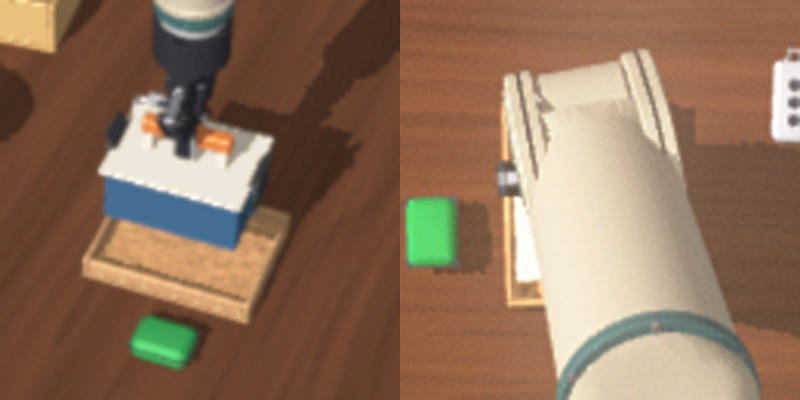

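Both pictures show the tub level above the tray; in the side picture the tub is at (185,190) and the tray floor at (190,250). I'll lower it with a shift of about 4 mm.

Call:
step_arm:
  linear:
    - [-4,-3,0]
    - [-4,-3,12]
    - [-4,-3,26]
    - [-4,-3,40]
    - [-4,-3,50]
    - [-4,-3,55]
    - [-4,-3,55]
    - [-4,-3,55]
  yaw: [0,0,0,0,0,0,0,0]
  gripper: [-1,-1,-1,-1,-1,-1,-1,-1]

```text
clock: 12.93
eef_pos: [500.9, 26.0, 123.8]
tool_rot: [-3.141, -0.0, 1.631]
force: [-0.1, 0.9, -4.3]
width: 15.2
```

```bash
python3 lk2.py 12; python3 go.py 502 27 101 1.632
```

```text
[501.4  26.  124.4] (array([5.04717e+02, 2.53900e+01, 5.20000e-02]), np.float64(0.965)) F [ 0.6  0.5 -4.4] tq [ 0.02 -0.03  0.02]
plane [7.100e-03 1.940e-02 9.562e+01] 858
t 13.03 pos [501.4  26.  124.4] rot [ 3.14  -0.     1.631] F [ 0.6  0.5 -4.4] w 14.9 q [-0.05  0.63 -0.09  2.04  0.11  0.48  1.41]
[502.0, 27.0, 101.0, 1.632] ([np.float64(0.9), np.float64(0.7), np.float64(23.4)], np.float64(-0.001))
```

View pics/c12.png

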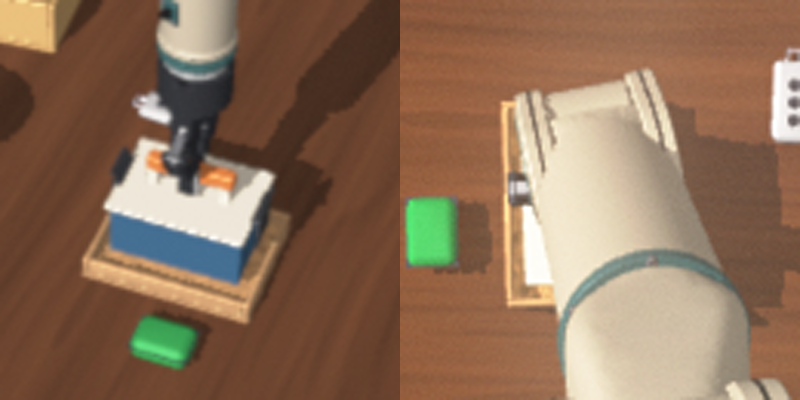

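Call:
step_arm:
  linear:
    - [1,1,6]
    - [1,1,12]
    - [1,1,16]
    - [1,1,19]
    - [1,1,21]
    - [1,1,22]
    - [1,1,23]
    - [1,1,23]
  yaw: [0,0,0,0,0,0,0,0]
  gripper: [-1,-1,-1,-1,-1,-1,-1,-1]

```text
clock: 13.7
eef_pos: [501.8, 27.0, 101.2]
tool_rot: [3.141, 0.0, 1.631]
force: [-0.4, -0.1, -0.7]
width: 15.2
```

```bash
python3 lk2.py 13; python3 go.py 502 27 101 1.632
```

```text
[501.9  27.  101.2] (array([5.06293e+02, 2.59190e+01, 5.40000e-02]), np.float64(0.964)) F [-1.6 -0.2  1.3] tq [0.01 0.29 0.02]
plane [5.40000e-03 2.74000e-02 7.34964e+01] 854
t 13.8 pos [501.9  27.  101.2] rot [ 3.141 -0.     1.631] F [-1.6 -0.2  1.3] w 15.1 q [-0.06  0.67 -0.08  2.05  0.12  0.42  1.4 ]
[502.0, 27.0, 101.0, 1.632] ([np.float64(0.0), np.float64(0.1), np.float64(0.2)], np.float64(-0.001))
```

View pics/c13.png

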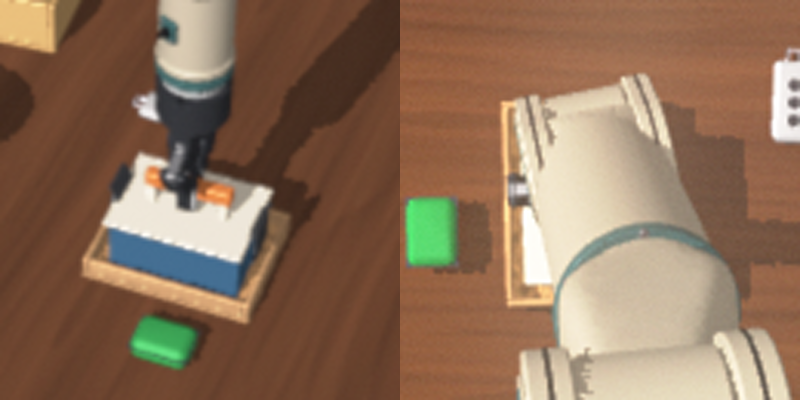

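The weight has gone off the wrist and z is 101, which matches the floor. I'll press 1 mm more, then open.

Call:
step_arm:
  linear:
    - [0,0,1]
    - [0,0,1]
    - [0,0,1]
  yaw: [0,0,0]
  gripper: [-1,-1,-1]

```text
clock: 14.05
eef_pos: [502.0, 27.0, 100.9]
tool_rot: [3.141, 0.0, 1.631]
force: [-2.6, 0.5, 9.7]
width: 15.0
```

Call:
step_arm:
  linear:
    - [0,0,0]
    - [0,0,0]
    - [0,0,0]
    - [0,0,0]
    - [0,0,0]
    - [0,0,0]
    - [0,0,0]
    - [0,0,0]
  yaw: [0,0,0,0,0,0,0,0]
  gripper: [0,0.5,1,1,1,1,1,1]

```text
clock: 14.72
eef_pos: [501.8, 27.0, 99.7]
tool_rot: [-3.142, -0.0, 1.631]
force: [-0.9, 0.7, -1.3]
width: 85.6
```

Call:
step_arm:
  linear:
    - [0,0,-10]
    - [0,0,-30]
    - [0,0,-60]
    - [0,0,-95]
    - [0,0,-130]
    - [0,0,-160]
    - [0,0,-170]
    - [0,0,-170]
  yaw: [0,0,0,0,0,0,0,0]
  gripper: [1,1,1,1,1,1,1,1]

```text
clock: 15.38
eef_pos: [503.5, 27.2, 273.6]
tool_rot: [3.134, -0.0, 1.631]
force: [0.1, 0.3, 0.2]
width: 85.0
```

```bash
python3 go.py 540 320 270 1.63 450 -250 270 1.63
```

```text
t 15.38 pos [503.5  27.2 273.6] rot [ 3.134 -0.     1.631] F [0.1 0.3 0.2] w 85.0 q [-0.02  0.4  -0.13  1.9   0.07  0.84  1.45]
[540.0, 320.0, 270.0, 1.63] ([np.float64(290.1), np.float64(54.0), np.float64(3.6)], np.float64(0.001))
[450.0, -250.0, 270.0, 1.63] ([np.float64(-273.5), np.float64(-70.0), np.float64(3.6)], np.float64(0.001))
```

Now I'll move the arm aside so both cameras can see the tray.

Call:
step_arm:
  linear:
    - [-30,-7,0]
    - [-70,-17,0]
    - [-110,-27,0]
    - [-150,-37,0]
    - [-190,-47,0]
    - [-230,-57,0]
    - [-260,-65,0]
    - [-273,-68,0]
  yaw: [0,0,0,0,0,0,0,0]
  gripper: [1,1,1,1,1,1,1,1]

```text
clock: 16.05
eef_pos: [447.4, -254.9, 268.8]
tool_rot: [-3.139, 0.002, 1.624]
force: [-0.4, -0.3, -0.4]
width: 85.1
```

Run:
```python
from fit import *
im=shot('top','t14.png');im2=shot('side','s14.png')
W=cloud(im);W2=cloud(im2)
b=cv2.resize(im2['frame'][180:290,280:390],(400,400),interpolation=2)
a=cv2.resize(im['frame'][200:310,270:380],(400,400),interpolation=2);cv2.imwrite('pics/c14.png',np.hstack([b,a])[:,:,::-1])
v,u=np.mgrid[0:480,0:640];bx=lambda a,b,c,d:(u>a)&(u<b)&(v>c)&(v<d)
for n,i,w,bb in(('top',im,W,bx(295,365,210,300)),('side',im2,W2,bx(285,375,190,280))):
    m=biggest(colors(i['frame'])['white']&bb);K=i['intrinsics'];T=i['cam_to_world'];hm=hull(m)
    print(n,m.sum(),hullfit(hm,(502,27),.06,148,108,(66,70),K,T))
    p=w[m];p=p[(p[:,2]>50)&(p[:,2]<90)];A=np.c_[p[:,:2]-p[:,:2].mean(0),np.ones(len(p))];print('plane',np.round(np.linalg.lstsq(A,p[:,2],rcond=None)[0],4),len(p))
```

```text
top 1982 (array([5.02474e+02, 2.73110e+01, 6.10000e-02]), np.float64(0.969))
plane [-1.40000e-03  1.10000e-03  6.96702e+01] 1964
side 885 (array([5.05503e+02, 2.50710e+01, 6.80000e-02]), np.float64(0.951))
plane [ 2.40000e-03 -7.00000e-04  7.20377e+01] 867
```

View pics/c14.png

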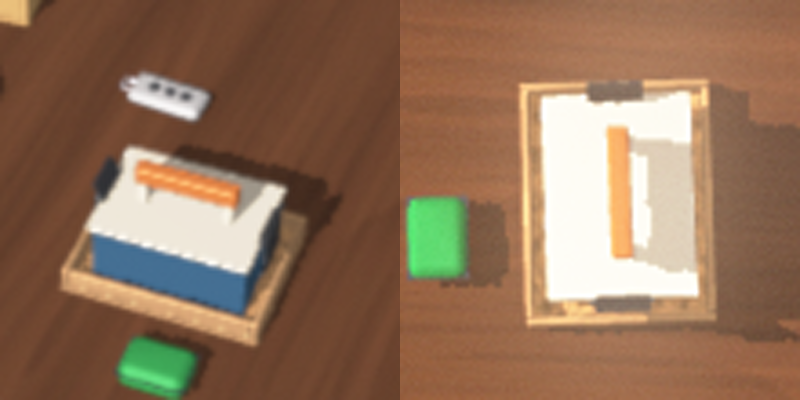

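View pics/t14.png

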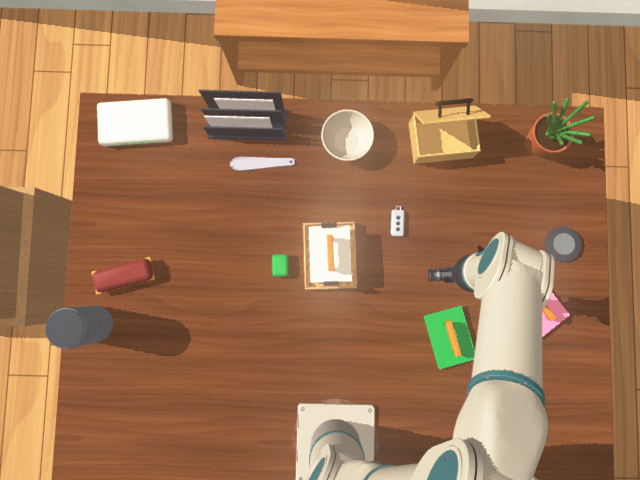

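The top crop shows the tub centred in the tray, with a clip over the flange at each end, (615,90) and (622,302). The flange is level at 69.7 mm, where 70 mm is expected. The bystanders are where they were, so I'm handing it in.

Call:
step_arm:
  linear:
    - [0,0,0]
    - [0,0,0]
    - [0,0,0]
  yaw: [0,0,0]
  gripper: [1,1,1]

```text
clock: 16.4
eef_pos: [450.7, -247.7, 269.5]
tool_rot: [-3.141, -0.001, 1.634]
force: [0.1, 0.6, -0.6]
width: 85.4
```

```bash
python3 -c "
from h import *
print(ctrl.finish_job())"
```

```text
the job is handed in; nothing more can be done
None
```

The off-white lid is clipped on the tub, and the closed tub stands flat in the tray. I handed it in at about 16.4 s of the 56 s allowed.

- **Closing:** I pressed the lid down until the wrist force reached about 35 N with no further travel. I then lifted the tub by the handle, and it hung level with no gap under the flange.
- **Placing:** I lowered it until its weight came off the wrist at the expected height, then opened the gripper and moved the arm clear.
- **Last checks (top camera):**
  - The flange top is level at 69.7 mm, where 70 mm is expected with the lid home on the tray floor.
  - The tub is centred within about 1 mm, with a clip over the flange at each end.
  - The bystanders look unmoved in the last top picture; I did not measure them again.
- **Disagreement:** The side camera reads about 3–5 mm more in x and about 2 mm higher than the top camera. That is roughly the stated calibration error of the two together, so I aligned each fit within one camera.
- **Not measured:** The clip joints give no reading, so the snap is judged from the pictures, the heights and the lift.

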